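# Stack and cover typing trays in the humidity box

## Robot

A 6-joint arm with a two-finger parallel gripper is mounted at the origin on the work surface. World frame = base frame: x ahead of the robot, y to its left, z up, the work surface at z = 0. Lengths are in m, angles in rad, forces in N, time in s.
With the tool pointing down it reaches from about 0.375 to 0.9 m from the base axis. Payload 3.1 kg.
Tool frame: the origin (TCP) lies at the very end of the fingers, on their centre line; the grasp point (between the pads) lies 19 mm behind it; z points along the fingers, y is the line along which they close (so a half turn about z gives the same grasp; the last joint's range is limited). The gripper opens to 87 mm and grips with 3 to 60 N. Pads are 19 mm wide; open, the fingers measure 117 mm over their backs; the gripper's body (75 mm by 190 mm) begins 51 mm behind the grasp point.
Start: joints at [-1.367, 0.527, 1.433, -0, 1.181, -0.178], TCP at [0.233, -0.58, 0.223] pointing down, gripper open.
Joint ranges: [-3.08, 3.08], [-0.75, 2.2], [0.22, 2.44], [-1.43, 4.57], [0, 2.65], [-2.85, 2.85]. Speed limits (rad/s): [2.79, 2.79, 3.14, 3.14, 3.14, 3.14].

## Interface

Orientations are given as a unit quaternion [x, y, z, w].
In Python, from rig import robot gives the robot as it stands. The module is installed in compiled form; this text tells all that it offers.
- The arm moves only by the tool servo_tool, never from a script. Its argument "rows" is one flat list of numbers, 5 for each row, row after row: the closure, from -1 (fully open) to 1 (shut), so that 0 is half open, then the shift along the tool's x, y, z in m, then the turn about the tool's z in degrees. A call has 1 to 5 rows; each row shifts and turns the commanded pose from where the row before left it, along the tool's axes as they then stand; what a row does not reach is not made up. A row lasts 1/12 s, in which the tool goes at most 41.7 mm and 7.16 degrees, less where a joint would pass 70% of its speed; a pose out of reach is approached as far as the arm can. A call with a gripper value outside its range is refused whole. The fingers move at their own pace and stop on an object; "newtons" is the grip in N (left out, the last holds). Time passes only in rows, so rows that do not move let the fingers close. It gives the time, the measured TCP pose, the force, the opening and the grip force at its end, in the units of the state.
- robot.get_obs(): the state, without advancing time (a new reading comes with each control period).
- robot.camera(name): name is "scene" or "top"; returns a dict with "pixels" (420x560x3 uint8, red, green, blue), "intrinsics" (3x3 intrinsics, pixels), "rvec" (rotation vector, rad) and "tvec" (3), from world to camera coordinates, as OpenCV has them. Camera axes: x right, y down, z forward; pixel columns grow to the right and rows downward; lengths in m; the calibration is good to about 2 mm. A picture is of the moment at which its call begins. There is no depth.
- robot.hand_in(): hands the job in; it is judged then, once.
Trained networks look in a picture, given as the dict that the camera call returned (one of the last four; its "shot" number tells which), for a name from the list of things; names that differ only in an ending like _2 or _b are one class to them, and where a whole thing is asked for, a point or a joint stands for the part that bears it (a point fixed in the world has none). Each returns a list of dicts, best first, with "score" (0 to 1); they miss things now and then, are a little off and sometimes report something else, mostly with a low value. They report only what shows in the picture. A call takes as long as a camera call. They do not tell look-alikes from the thing itself.
- robot.spot_in(picture, query): "at" ([x, y, z] in m, in world coordinates, good to about 4 mm: the middle of the surface that is visible of it).
- robot.outline_of(picture, query): "region" (420x560 bool, what is visible of it).
- robot.place_of(picture, query): "at" ([x, y, z] in m, in world coordinates, good to about 4 mm: a listed point, or the origin of a listed thing).
The state is a dict: "time": time; "q": joint angles; "joint_velocities": joint speeds; "joint_torque": joint torques, N m; "position": TCP position; "tool_rot": TCP orientation; "ft_force": force on the tool from outside, world axes, zero at the start; "moment": the same for the moment, N m; "grip_width": finger opening in m; "grip_force": force on a finger pad.
Only numpy, scipy, OpenCV 4.12 (cv2) and the standard library are available. Lean on these libraries where they do the work, as an engineer would, in place of code of your own. Each camera call takes 0.05 s, during which the arm holds its last target. There are 200 camera calls.

## Task

Put this run up to incubate: swing the humidity box's lid fully back past upright so that it stays open, stack the loose white mini tray on the white tray already in the box with the cut corners matched and its skirt fully seated, and fit the black light cover on top of it in the same way. Then close the lid completely without letting it slam. The trays hold samples, so keep them level, set tray and cover down rather than dropping them, leave the tray in the box where it sits, and leave everything else on the bench alone.

Things in the scene. Friction and masses are not known exactly. Their poses are not given: they have to be found in the camera images.
- box: grey open-topped humidity box fixed to the bench, outside 150 (x) x 132 (y) x 60 tall, walls 4 and floor 4 thick, covered by the lid at the start. Origin: centre of its underside on the bench; z up, +x towards the hinge side (to the robot's left, give or take 0.2 rad), so y points roughly to the robot
- rack (a point): centre of the flat top of the teal rack fixed inside the box, 16 above the bench; the lower tray sits on it, skirt on the flat and over a rim 4 high. Axes as those of the box. Free space round the tray: 42 to the walls on the box's x sides, 20 on its y sides
- lid (a joint): lid hinge, rad: 0 shut, 1.85 at its open stop. Lid: teal plate 152 x 134 x 6, about 0.2 kg, underside 60 above the bench when shut. It turns about the box's y at lid_hinge, its front edge rising and going over to the box's +x. It falls shut from below about 1.4 and rests open by itself on the stop from above 1.6; about 1 N lifts it at the handle, hinge damping slight
- lid_handle (a point): middle of the white round bar handle on the lid's upper face: bar 10 thick along the box's y, 80 clear between its posts; 138 from the hinge and 44 above it when shut (104 above the bench, 38 above the lid's face). The bar may turn between the fingers as the lid swings. Fully open it lies 80 beyond the hinge and 121 above it
- lid_hinge (a point): point on the hinge axis, mid-way along it, on the box's +x upper rim, 60 above the bench. Fixed to the box, axes as those of the box
- tray_low: white mini tray already in the box on the rack, same shape as tray. Origin: centre of its underside; its x axis (cut-corner end) points along the box's -y, away from the robot
- tray: loose white 60-well mini tray, 30 g: skirt 84 (x) x 58 (y) x 10 high, wall 3; above it a raised inward-leaning rim, 75 x 49 at its foot, 4 high, that fits 1.4 clear all round into the skirt stacked over it (hollow 5 deep). The two corners at the +x end are cut 10 at 45 degrees, rim too, and a blue strip marks that end; only matched corners nest. Stack pitch 10. Origin: centre of underside, z up
- cover: black light cover lying on the bench right way up, 30 g: same skirt 84 x 58 x 10 high with the same two cut corners and a white strip at its +x end, flat top, hollow 5 deep underneath. Seated, its origin is 10 above the tray's origin. Origin: centre of the underside, z up, +x towards the cut-corner end
- tray_nose (a point): middle of the tray's cut-corner end face, 42 along +x from its origin, 5 above its underside
- cover_nose (a point): middle of the cover's cut-corner end face, 42 along +x from its origin, 5 above its underside
- plate96: full-size 96-well microplate, 128 x 86 x 14, amber and grey wells, bystander. Origin: centre of the underside
- vial0: white dropper vial with blue band and cap, 25 diameter, 62 tall, bystander. Origin: centre of the underside
- vial1: white dropper vial with red band and cap, 25 diameter, 62 tall, bystander. Origin: centre of the underside
- timer: white pocket timer lying flat, 65 x 68 x 18, bystander. Origin: centre of the underside
- marker: black marker pen with green cap lying flat, 112 long, 12 thick, bystander. Origin: centre of the underside
- card_box: open paper box of upright gel cards, 105 x 75 x 67 tall, bystander. Origin: centre of the underside
- tip_box: blue open box of yellow pipette tips, 122 x 82 x 64 tall, bystander. Origin: centre of the underside
There are look-alikes about, which are no part of the job. What is shaped like the tray but purple or yellow is not meant.

How it is judged:
On the way, in this order (a step that is already met when the one before it is completed fails the run):
1. the lid is swung fully back, past its balance point (value of joint lid above 1.7 rad), for 0.3 s.
2. the loose tray is seated on the tray in the box, cut corners matched, and let go (horizontal distance between tray and tray_low below 0.003 m and z of tray in the frame of tray_low between 0.008 and 0.012 m and x of tray_nose in the frame of tray_low above 0.038 m and angle between tray's own z axis and vertical below 0.06 rad and contact force between tray and the fingers below 0.1 N and linear speed of tray below 0.03 m/s), for 0.2 s.
3. the black cover is seated on the tray, cut corners matched, and let go (horizontal distance between cover and tray below 0.003 m and z of cover in the frame of tray between 0.008 and 0.012 m and x of cover_nose in the frame of tray above 0.038 m and angle between cover's own z axis and vertical below 0.06 rad and contact force between cover and the fingers below 0.1 N and linear speed of cover below 0.03 m/s), for 0.2 s.
At the end, for the whole second after the job is handed in: Lid shut (0.05 rad); tray on lower tray and cover on tray, each centred within 3 mm, 8 to 12 mm above the one below, level within 0.06 rad, cut-corner ends the same way round; lower tray still down on its rack (4 mm); all let go and at rest (all of step 2 and all of step 3 and value of joint lid below 0.05 rad and horizontal distance between tray_low and rack below 0.004 m and z of tray_low in the frame of rack below 0.002 m); the robot touches nothing.
It fails at once if the tray or the cover is dropped (falls free faster than 0.5 m/s) ((linear speed of tray above 0.5 m/s and contact force between tray and the fingers below 0.05 N) or (linear speed of cover above 0.5 m/s and contact force between cover and the fingers below 0.05 N)).
It fails at once if a sample tray is tipped by more than 0.35 rad (angle between any of tray, tray_low's own z axis and vertical above 0.35 rad).
It fails at once if the tray in the box is shifted or lifted by more than 8 mm (distance of tray_low from where it was at the start of the episode above 0.008 m).
It fails at once if the lid slams: it comes within 0.15 rad of shut faster than 4 rad/s (value of joint lid below 0.15 rad and velocity of joint lid below -4 rad/s).
It fails at once if another thing on the bench is moved by more than 20 mm (distance of any of plate96, vial0, vial1, timer, marker, card_box, tip_box from where it was at the start of the episode above 0.02 m).
It also fails if it takes over 72 s, if anything falls off the work surface, if the arm or the gripper's body presses on something with over 40 N, if the wrist force passes 120 N, or if a joint passes its speed limit or range.

## Working session

There is one attempt and no reset: what is moved stays moved. The work goes in short steps, Python scripts to look and compute and a tool call to move; the robot and the scene stay as the last step left them, time stands still between calls to the robot, and variables do not carry over. Pictures are saved under pics/ and viewed, at most 10 in all, crops included, and the job is handed in when it is done.

Besides the shell and the picture viewer there is one more tool, called as name(argument=value, ...) on one line, values as JSON. servo_tool: Moves the arm, as the interface text tells. Its arguments: {"type":"object","properties":{"rows":{"type":"array","items":{"type":"number"}},"newtons":{"type":"number"}},"required":["rows"]}

```bash
mkdir -p pics
cat > h.py <<'E'
from rig import robot
import numpy as np, cv2
def shot(name,fn=None):
    p=robot.camera(name)
    if fn: cv2.imwrite('pics/'+fn,p['pixels'][:,:,::-1])
    return p
def cal(p):
    return np.array(p['intrinsics']),np.array(p['rvec'],float),np.array(p['tvec'],float)
def ray(p,uv,z):
    K,r,t=cal(p);R=cv2.Rodrigues(r)[0]
    uv=np.atleast_2d(np.array(uv,float))
    d=(R.T@np.linalg.inv(K)@np.c_[uv,np.ones(len(uv))].T).T;c=-R.T@t.ravel()
    return c+d*((z-c[2])/d[:,2])[:,None]
def proj(p,X):
    K,r,t=cal(p);return cv2.projectPoints(np.array(X,float).reshape(-1,1,3),r,t,K,None)[0][:,0]
E
python3 - <<'E'
from h import *
for n in ('top','scene'):
    p=shot(n,n+'0.png')
    for q in ['box','lid_handle','lid_hinge','rack','tray','tray_nose','cover','cover_nose','tray_low']:
        print(n,q,[(np.round(d['at'],3).tolist(),round(d['score'],2)) for d in robot.place_of(p,q)][:4])
print(robot.get_obs()['tool_rot'],cal(p))
E
```

```text
top box [([0.556, 0.096, -0.002], 0.67)]
top lid_handle [([0.565, 0.03, 0.102], 0.78), ([0.742, -0.121, -0.002], 0.51)]
top lid_hinge [([0.547, 0.171, 0.064], 0.74), ([0.566, 0.028, 0.103], 0.25)]
top rack []
top tray [([0.349, -0.132, -0.004], 0.75), ([0.601, -0.2, -0.001], 0.67), ([0.479, -0.191, 0.004], 0.56)]
top tray_nose [([0.561, -0.207, 0.006], 0.91), ([0.479, -0.234, 0.007], 0.86), ([0.326, -0.169, 0.006], 0.63)]
top cover [([0.59, -0.366, 0.004], 0.81)]
top cover_nose [([0.622, -0.336, 0.006], 0.94), ([0.476, -0.232, 0.006], 0.46)]
top tray_low []
scene box [([0.561, 0.095, -0.001], 0.91), ([0.543, 0.173, 0.065], 0.6), ([0.62, -0.336, 0.004], 0.53), ([0.748, 0.12, 0.002], 0.46)]
scene lid_handle [([0.564, 0.04, 0.105], 0.74), ([0.578, -0.531, -0.002], 0.52)]
scene lid_hinge [([0.544, 0.172, 0.062], 0.89)]
scene rack [([0.741, -0.119, 0.003], 0.52)]
scene tray [([0.354, -0.129, 0.001], 0.87), ([0.603, -0.203, -0.003], 0.73), ([0.475, -0.193, -0.001], 0.63)]
scene tray_nose [([0.474, -0.233, 0.004], 0.88), ([0.33, -0.17, 0.008], 0.77), ([0.564, -0.208, 0.006], 0.61)]
scene cover [([0.591, -0.365, -0.002], 0.76)]
scene cover_nose [([0.623, -0.338, 0.004], 0.71)]
scene tray_low []
[9.81742815e-01 1.90213156e-01 8.87884679e-06 6.80321301e-06] (array([[532.37118881,   0.        , 288.44739289],
       [  0.        , 532.37118881, 210.46505474],
       [  0.        ,   0.        ,   1.        ]]), array([ 1.2297293 ,  2.10413353, -1.13038298]), array([ 0.36784   , -0.17332464,  1.66080325]))
```

View pics/top0.png

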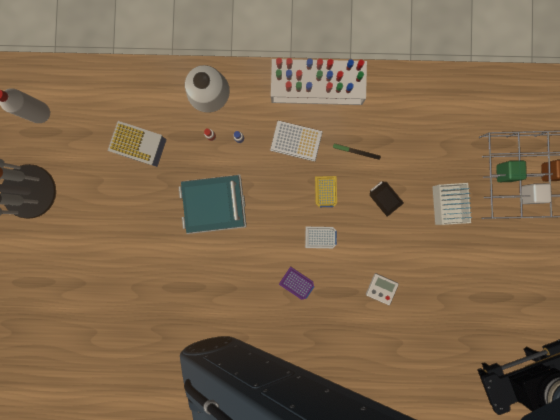

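View pics/scene0.png

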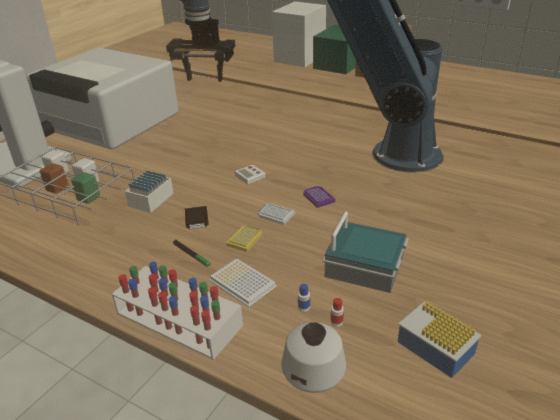

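The top view shows the lid at (213,205) with its handle on the right at (234,201). The white tray is at (321,237), with yellow (326,191) and purple (297,283) look-alikes, and the black cover is at (386,198). The scene view agrees with this. Next I'll refine the poses from the outlines and plan the lid swing.

```bash
cat >> h.py <<'E'
from scipy.optimize import least_squares
SK=np.array([[42,19],[42,-19],[32,-29],[-42,-29],[-42,29],[32,29]])/1000.
def poly3(x,y,a,z,P=SK):
    c,s=np.cos(a),np.sin(a);return np.c_[x+c*P[:,0]-s*P[:,1],y+s*P[:,0]+c*P[:,1],np.full(len(P),z)]
def sil(p,x,y,a,zs,P=SK):
    pts=np.vstack([proj(p,poly3(x,y,a,z,P)) for z in zs]).astype(np.float32)
    return cv2.convexHull(pts)[:,0]
def fit(ps,masks,x0,zs,P=SK):
    "fit x,y,yaw of a prism so that its projected outline meets the mask contours"
    C=[max(cv2.findContours(m.astype(np.uint8),cv2.RETR_EXTERNAL,cv2.CHAIN_APPROX_NONE)[0],key=len)[:,0].astype(float) for m in masks]
    def f(v):
        r=[]
        for p,c in zip(ps,C):
            h=sil(p,*v,zs,P).reshape(-1,1,2)
            r+=[cv2.pointPolygonTest(h,(float(q[0]),float(q[1])),True)-.5 for q in c]
        return np.array(r)
    s=least_squares(f,x0,loss='soft_l1',x_scale=[.01,.01,.1],diff_step=1e-4)
    return s.x,np.sqrt(np.mean(s.fun**2))
def mask(p,q,near):
    "network outline of q nearest to world point near"
    u=proj(p,[near])[0];L=robot.outline_of(p,q)
    L=[d['region'] for d in L if d['region'].any()]
    return min(L,key=lambda m:np.hypot(*(np.argwhere(m).mean(0)[::-1]-u))) if L else None
def rows(target,yaw,n,c,start=None,y0=None):
    "per-row tool shift for n rows from start to target, then turn (deg)"
    o=robot.get_obs();s=np.array(o['position']) if start is None else np.array(start)
    if y0 is None: q=o['tool_rot'];y0=2*np.arctan2(q[1],q[0])
    d=np.array(target)-s;t=np.array([np.cos(y0)*d[0]+np.sin(y0)*d[1],np.sin(y0)*d[0]-np.cos(y0)*d[1],-d[2]])
    dt=-np.degrees((yaw-y0+np.pi)%(2*np.pi)-np.pi)
    print('total tool shift mm',np.round(t*1000,1),'turn',round(dt,1),'| per row',np.round(t*1000/n,2),'yaw now',round(y0,4))
E
python3 - <<'E'
from h import *
P=[shot('top'),shot('scene')]
for q,near,zs in [('tray',[.477,-.192,.007],(0,.01)),('cover',[.59,-.366,.007],(0,.01))]:
    x0=[near[0],near[1],-1.57 if q=='tray' else .73]
    M=[mask(p,q,near) for p in P]
    for i in ([0],[1],[0,1]): 
        if all(M[k] is not None for k in i): print(q,i,fit([P[k] for k in i],[M[k] for k in i],x0,zs))
B=np.array([[75,66],[75,-66],[-75,-66],[-75,66]])/1000.
for p in P:
    M=mask(p,'box',[.557,.096,.04]); 
    if M is not None: print('box',M.sum(),fit([p],[M],[.557,.096,1.716],(0,.066),B))
E
python3 -c "
from h import *
rows([.5655,.035,.17],.145,20,-1)"
```

```text
tray [0] (array([ 0.47646074, -0.19279192, -1.54667039]), np.float64(0.715520422355543))
tray [1] (array([ 0.47511318, -0.1920292 , -1.54989783]), np.float64(0.4351824022097709))
tray [0, 1] (array([ 0.47587673, -0.19239976, -1.53992569]), np.float64(0.6193379251834779))
cover [0] (array([ 0.59061186, -0.36306987,  0.70997426]), np.float64(0.39735308980479117))
cover [1] (array([ 0.58787143, -0.36409009,  0.66283361]), np.float64(0.540671893297892))
cover [0, 1] (array([ 0.58984332, -0.36319756,  0.69322124]), np.float64(0.574185278687315))
box 3289 (array([0.55596665, 0.09805781, 1.72069853]), np.float64(1.2391198458582904))
box 4442 (array([0.55520812, 0.09726131, 1.70124281]), np.float64(2.2091122410048785))
total tool shift mm [ 537.6 -446.2   52.6] turn 13.6 | per row [ 26.88 -22.31   2.63] yaw now 0.3828
```

servo_tool(rows=[0.3,0.0269,-0.0223,0.0026,0,0.3,0.0269,-0.0223,0.0026,0,0.3,0.0269,-0.0223,0.0026,0,0.3,0.0269,-0.0223,0.0026,0,0.3,0.0269,-0.0223,0.0026,0], newtons=5)

```text
time: 1.82
position: [0.317, -0.4248, 0.2096]
tool_rot: [0.982, 0.19, 0.0, 0.0]
ft_force: [1.5, -0.5, -0.4]
grip_width: 0.0614
grip_force: 0.0
```

servo_tool(rows=[0.3,0.0269,-0.0223,0.0026,0,0.3,0.0269,-0.0223,0.0026,0,0.3,0.0269,-0.0223,0.0026,0,0.3,0.0269,-0.0223,0.0026,0,0.3,0.0269,-0.0223,0.0026,0])

```text
time: 2.23
position: [0.4004, -0.271, 0.1967]
tool_rot: [0.982, 0.19, 0.0, 0.0]
ft_force: [0.9, 0.3, 0.6]
grip_width: 0.0322
grip_force: 0.0
```

servo_tool(rows=[0.3,0.0269,-0.0223,0.0026,0,0.3,0.0269,-0.0223,0.0026,0,0.3,0.0269,-0.0223,0.0026,0,0.3,0.0269,-0.0223,0.0026,0,0.3,0.0269,-0.0223,0.0026,0])

```text
time: 2.65
position: [0.4836, -0.1172, 0.1837]
tool_rot: [0.982, 0.19, 0.0, 0.0]
ft_force: [0.6, -0.7, -0.0]
grip_width: 0.0309
grip_force: 0.0
```

servo_tool(rows=[0.3,0.0269,-0.0223,0.0026,0,0.3,0.0269,-0.0223,0.0026,0,0.3,0.0269,-0.0223,0.0026,0,0.3,0,0,0,6.8,0.3,0,0,0,6.8])

```text
time: 3.07
position: [0.5336, -0.0243, 0.1756]
tool_rot: [0.997, 0.072, 0.0, 0.0]
ft_force: [0.6, 0.3, 0.7]
grip_width: 0.0307
grip_force: 0.0
```

Run:
```python
from h import *
rows([.5646,.0352,.17],.144,2,0)
# arc in tool frame: tool x along -(box y) or so
th=np.linspace(0,1.85,15);bx=np.array([np.cos(1.715),np.sin(1.715)])
X=-138*np.cos(th)+44*np.sin(th);Z=138*np.sin(th)+44*np.cos(th)
print(np.round(np.c_[th[1:],np.diff(X),np.diff(Z)],1).tolist())
```

```text
total tool shift mm [ 39.3 -54.4   5.6] turn 0.0 | per row [ 19.63 -27.22   2.82] yaw now 0.1441
[[0.1, 7.0, 17.8], [0.3, 9.3, 16.7], [0.4, 11.4, 15.4], [0.5, 13.3, 13.7], [0.7, 15.0, 11.8], [0.8, 16.5, 9.8], [0.9, 17.6, 7.5], [1.1, 18.4, 5.1], [1.2, 18.9, 2.6], [1.3, 19.1, 0.1], [1.5, 19.0, -2.4], [1.6, 18.5, -4.9], [1.7, 17.7, -7.3], [1.8, 16.6, -9.5]]
```

servo_tool(rows=[0.3,0.0196,-0.0272,0.003,0,0.3,0.0196,-0.0272,0.003,0,0.3,0,0,0.015,0,0.3,0,0,0.015,0,0.3,0,0,0.01,0])

```text
time: 3.48
position: [0.5634, 0.0338, 0.1287]
tool_rot: [0.997, 0.073, -0.0, -0.0]
ft_force: [-0.4, -0.1, -0.6]
grip_width: 0.0305
grip_force: 0.0
```

servo_tool(rows=[0.3,0,0,0.015,0,0.3,0,0,0.013,0,0.3,0,0,0.01,0,0.3,0,0,0,0,0.3,0,0,0,0])

```text
time: 3.9
position: [0.5633, 0.0327, 0.0914]
tool_rot: [0.997, 0.072, -0.001, -0.0]
ft_force: [1.1, -0.2, -1.1]
grip_width: 0.0303
grip_force: 0.0
```

```bash
python3 -c "
from h import *
p=shot('scene','h1.png');a=p['pixels'][200:300,290:430]
cv2.imwrite('pics/h1c.png',cv2.resize(a,None,fx=5,fy=5,interpolation=cv2.INTER_CUBIC)[:,:,::-1])"
```

```text
(no output)
```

View pics/h1c.png

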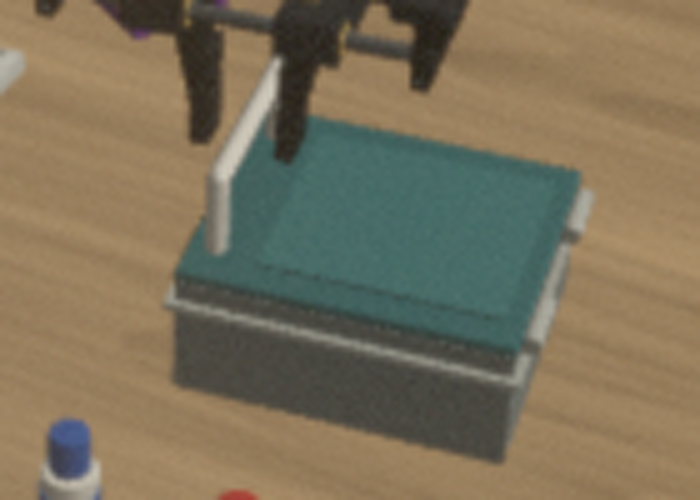

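The fingers straddle the bar at crop pixels (205,130) and (290,150). I'll narrow the cage and swing the lid.

servo_tool(rows=[0.55,0,0,0,0,0.55,0,0,0,0,0.55,0,-0.004,-0.009,0,0.55,0,-0.004,-0.009,0,0.55,0,-0.009,-0.017,0])

```text
time: 4.37
position: [0.5606, 0.0497, 0.1271]
tool_rot: [0.997, 0.072, -0.001, -0.0]
ft_force: [-0.1, -0.8, 0.1]
grip_width: 0.0201
grip_force: 0.0
```

servo_tool(rows=[0.55,0,-0.0114,-0.0154,0,0.55,0,-0.0133,-0.0137,0,0.55,0,-0.015,-0.0118,0,0.55,0,-0.0165,-0.0098,0,0.55,0,-0.0176,-0.0075,0])

```text
time: 4.78
position: [0.5509, 0.1239, 0.1876]
tool_rot: [0.997, 0.073, 0.002, 0.0]
ft_force: [0.3, -0.4, -1.0]
grip_width: 0.0194
grip_force: 0.0
```

servo_tool(rows=[0.55,0,-0.0184,-0.0051,0,0.55,0,-0.0189,-0.0026,0,0.55,0,-0.0191,0,0,0.55,0,-0.019,0.0024,0,0.55,0,-0.0185,0.0049,0])

```text
time: 5.2
position: [0.5372, 0.2174, 0.1876]
tool_rot: [0.997, 0.073, 0.002, -0.0]
ft_force: [-0.8, -0.8, -0.5]
grip_width: 0.0196
grip_force: 0.0
```

servo_tool(rows=[0.55,0,-0.0177,0.0073,0,0.55,0,-0.0166,0.0095,0,0.55,0,-0.003,0.002,0,0.55,0,-0.003,0.002,0,0.55,0,0,0,0])

```text
time: 5.62
position: [0.5309, 0.2558, 0.1651]
tool_rot: [0.997, 0.073, 0.0, 0.0]
ft_force: [-0.3, -1.2, 0.2]
grip_width: 0.0194
grip_force: 0.0
```

```bash
python3 -c "
from h import *
p=shot('scene','h2.png');a=p['pixels'][150:300,270:450]
cv2.imwrite('pics/h2c.png',cv2.resize(a,None,fx=4,fy=4,interpolation=cv2.INTER_CUBIC)[:,:,::-1])
print(robot.place_of(p,'lid_handle'))"
```

```text
[{'at': [0.5671, 0.039, 0.1044], 'score': 0.88}]
```

View pics/h2c.png

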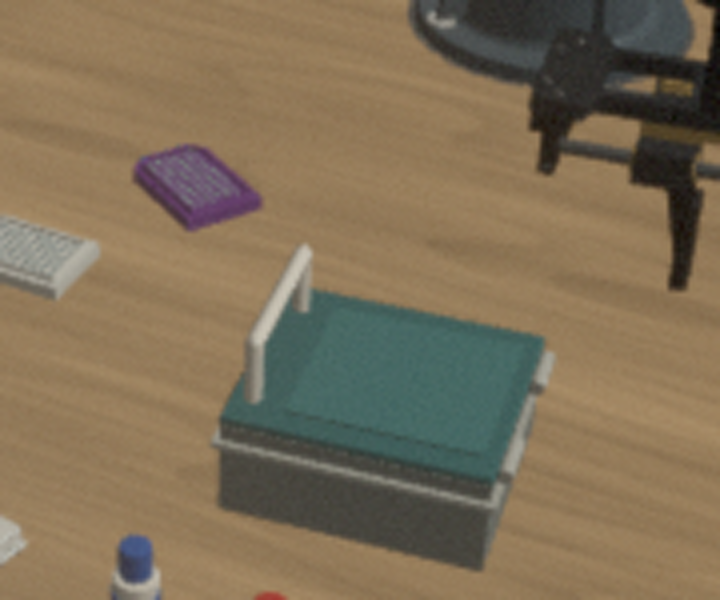

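The cage slid off: the lid is still shut, with the handle at crop (280,300), because the slack let the fingers rise over the bar. I'll go back, grip the bar lightly and follow the arc.

```bash
python3 -c "
from h import *
rows([.5646,.0352,.165],.144,8,0)"
```

```text
total tool shift mm [  1.  222.3   0.3] turn 0.1 | per row [ 0.13 27.79  0.03] yaw now 0.145
```

servo_tool(rows=[0.3,0,0.0317,0,0,0.3,0,0.0317,0,0,0.3,0,0.0317,0,0,0.3,0,0.0317,0,0,0.3,0,0.0317,0,0])

```text
time: 6.13
position: [0.5544, 0.0964, 0.1653]
tool_rot: [0.997, 0.072, 0.001, 0.0]
ft_force: [0.0, -0.4, 0.4]
grip_width: 0.0304
grip_force: 0.0
```

servo_tool(rows=[0.3,0,0.0317,0,0,0.3,0,0.0317,0,0,0.3,0,0,0.025,0,0.3,0,0,0.025,0,0.3,0,0,0.015,0])

```text
time: 6.55
position: [0.5627, 0.0338, 0.0986]
tool_rot: [0.997, 0.071, -0.0, -0.0]
ft_force: [0.4, 0.3, -0.5]
grip_width: 0.0302
grip_force: 0.0
```

servo_tool(rows=[0.3,0,0,0.012,0,1,0,0,0,0,1,0,0,0,0,1,0,0,0,0,1,0,0,0,0], newtons=5)

```text
time: 6.97
position: [0.5641, 0.0356, 0.0888]
tool_rot: [0.997, 0.073, 0.001, 0.0]
ft_force: [1.9, -8.2, 0.3]
grip_width: 0.0113
grip_force: 5.0
```

servo_tool(rows=[1,0,0.001,0,0,1,0,0.001,0,0,1,0,-0.0035,-0.0089,0,1,0,-0.0035,-0.0089,0,1,0,-0.0093,-0.0167,0])

```text
time: 7.38
position: [0.562, 0.0494, 0.1225]
tool_rot: [0.997, 0.072, 0.001, 0.001]
ft_force: [2.7, -1.7, -2.0]
grip_width: 0.01
grip_force: 5.0
```

servo_tool(rows=[1,0,-0.0114,-0.0154,0,1,0,-0.0133,-0.0137,0,1,0,-0.015,-0.0118,0,1,0,-0.0165,-0.0098,0,1,0,-0.0176,-0.0075,0])

```text
time: 7.8
position: [0.5514, 0.1231, 0.1833]
tool_rot: [0.997, 0.073, 0.002, 0.001]
ft_force: [0.2, -2.4, 0.7]
grip_width: 0.0096
grip_force: 5.0
```

servo_tool(rows=[1,0,-0.0184,-0.0051,0,1,0,-0.0189,-0.0026,0,1,0,-0.0191,0,0,1,0,-0.019,0.0024,0,1,0,-0.0185,0.0049,0])

```text
time: 8.22
position: [0.5373, 0.2175, 0.1828]
tool_rot: [0.997, 0.073, 0.002, -0.0]
ft_force: [2.2, 1.0, 0.4]
grip_width: 0.0092
grip_force: 5.0
```

servo_tool(rows=[1,0,-0.0177,0.0073,0,1,0,-0.0136,0.0075,0,1,0,0,0,0,1,0,-0.003,0.002,0,1,0,0,0,0])

```text
time: 8.63
position: [0.5318, 0.2504, 0.1648]
tool_rot: [0.997, 0.073, 0.0, -0.0]
ft_force: [-0.3, 1.9, 2.8]
grip_width: 0.01
grip_force: 5.0
```

servo_tool(rows=[0.5,0,0,0,0,0.5,0,0,0,0,0.5,0,-0.003,0.001,0,0.3,0,0,-0.015,0,0.3,0,0,-0.035,0])

```text
time: 9.05
position: [0.5273, 0.2514, 0.2083]
tool_rot: [0.997, 0.072, -0.007, 0.001]
ft_force: [-0.4, 0.5, 0.4]
grip_width: 0.0269
grip_force: 0.0
```

servo_tool(rows=[0,0,0,-0.035,0,-1,0,0,-0.025,0,-1,0,0.04,0,0,-1,0,0.04,0,0,-1,0,0.04,0,0])

```text
time: 9.47
position: [0.5483, 0.1333, 0.2733]
tool_rot: [0.997, 0.074, 0.0, 0.0]
ft_force: [0.7, 0.2, 0.7]
grip_width: 0.0558
grip_force: 0.0
```

servo_tool(rows=[-1,0,0.04,0,0,-1,0,0.04,0,0,-1,0,0.04,0,0,-1,0,0.04,0,0,-1,0,0,0,0])

```text
time: 9.88
position: [0.573, -0.0317, 0.2724]
tool_rot: [0.998, 0.069, 0.0, 0.002]
ft_force: [-0.3, 1.1, 0.3]
grip_width: 0.0846
grip_force: 0.0
```

```bash
cat > m.py <<'E'
from h import *
import sys
P=[shot('top','t2.png'),shot('scene','s2.png')]
for q in ['lid_handle','tray_low','rack','tray','cover']:
    for p in P: print(q,[(np.round(d['at'],3).tolist(),round(d['score'],2)) for d in robot.place_of(p,q)][:4])
a=P[0]['pixels'][160:260,160:410];b=P[1]['pixels'][180:320,170:420]
S=lambda a:cv2.resize(a,(750,int(750*a.shape[0]/a.shape[1])),interpolation=cv2.INTER_CUBIC)
im=np.vstack([S(a)[:300],S(b)]);cv2.imwrite('pics/c2.png',cv2.resize(im,None,fx=.8,fy=.8)[:,:,::-1])
rows([.4758,-.1924,.12],.03,1,0)
E
python3 m.py
```

```text
lid_handle [([0.536, 0.244, 0.178], 0.92)]
lid_handle [([0.533, 0.255, 0.18], 0.78), ([0.477, -0.194, -0.002], 0.41)]
tray_low [([0.594, -0.364, 0.001], 0.73), ([0.562, 0.095, 0.017], 0.45)]
tray_low [([0.558, 0.095, 0.012], 0.98)]
rack [([0.556, 0.095, 0.016], 0.73)]
rack [([0.557, 0.094, 0.017], 0.96), ([0.573, -0.532, 0.0], 0.26)]
tray [([0.602, -0.197, 0.002], 0.88), ([0.478, -0.191, 0.0], 0.86), ([0.713, -0.285, 0.0], 0.64), ([0.347, -0.134, -0.002], 0.57)]
tray [([0.605, -0.205, 0.0], 0.87), ([0.476, -0.194, -0.004], 0.78), ([0.354, -0.133, 0.004], 0.64)]
cover [([0.595, -0.363, -0.001], 0.75)]
cover [([0.743, 0.035, 0.002], 0.72), ([0.592, -0.362, 0.001], 0.69), ([0.533, 0.255, 0.18], 0.43)]
total tool shift mm [-119.8  153.3  152.9] turn 6.7 | per row [-119.78  153.35  152.95] yaw now 0.1467
```

View pics/c2.png

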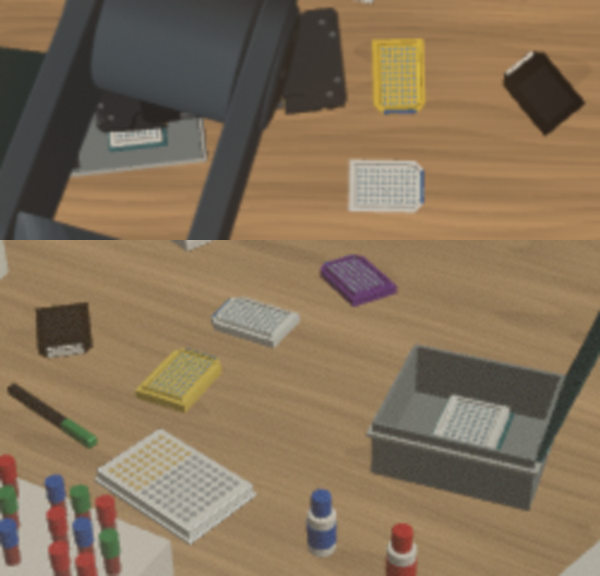

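Top view: the lid is open, the white tray sits at (385,185) with its blue nose to the right, and the cover's white strip is at the upper left. The scene view shows the lower tray at (472,420). The lid is swung back, since the handle is 80 past the hinge and 121 above it. Next I'll fit the tray and lower tray.

```bash
cat > f.py <<'E'
from h import *
def run(items,n=2):
    for _ in range(n):
        P=[shot('top'),shot('scene')]
        for q,near,a,zs in items:
            M=[mask(p,q,near) for p in P]
            for i in ([0],[1],[0,1]):
                if all(M[k] is not None and M[k].sum()>150 for k in i):
                    v,e=fit([P[k] for k in i],[M[k] for k in i],[near[0],near[1],a],zs);print(q,i,np.round(v,4),round(e,2))
E
python3 -c "
from f import *
run([('tray',[.476,-.192,.007],-1.545,(0,.01)),('tray_low',[.557,.095,.024],.144,(.016,.026))])
rows([.4758,-.1924,.06],.026,1,0)"
```

```text
tray [0] [ 0.477  -0.1916 -1.5521] 0.37
tray [1] [ 0.4754 -0.1912 -1.5529] 0.48
tray [0, 1] [ 0.4766 -0.1914 -1.5533] 0.47
tray_low [1] [0.555  0.0984 0.1653] 3.75
tray [0] [ 0.4769 -0.192  -1.55  ] 0.32
tray [1] [ 0.4739 -0.1901 -1.5542] 0.34
tray [0, 1] [ 0.4761 -0.1914 -1.5559] 0.51
tray_low [1] [0.5517 0.0973 0.1703] 3.36
total tool shift mm [-119.5  152.6  212.9] turn 6.8 | per row [-119.51  152.6   212.86] yaw now 0.1453
```

servo_tool(rows=[-1,-0.0119,0.0152,0.0153,0,-1,-0.0119,0.0152,0.0153,0,-1,-0.0119,0.0152,0.0153,0,-1,-0.0119,0.0152,0.0153,0,-1,-0.0119,0.0152,0.0153,0])

```text
time: 11.5
position: [0.5237, -0.1086, 0.1959]
tool_rot: [0.997, 0.073, 0.0, 0.0]
ft_force: [0.4, -0.5, -0.2]
grip_width: 0.087
grip_force: 0.0
```

servo_tool(rows=[-1,-0.0119,0.0152,0.0153,0,-1,-0.0119,0.0152,0.0153,0,-1,-0.0119,0.0152,0.0153,0,-1,-0.0119,0.0152,0.0153,0,-1,-0.0119,0.0152,0.0153,0])

```text
time: 11.92
position: [0.476, -0.1926, 0.1193]
tool_rot: [0.997, 0.073, 0.0, 0.0]
ft_force: [0.9, -0.7, 0.4]
grip_width: 0.0871
grip_force: 0.0
```

servo_tool(rows=[-1,0,0,0.03,3.65,-1,0,0,0.03,3.65,-1,0,0,0.025,0,-1,0,0,0,0,-1,0,0,0,0])

```text
time: 12.33
position: [0.4756, -0.1913, 0.034]
tool_rot: [1.0, 0.009, -0.001, -0.001]
ft_force: [0.9, -0.0, -0.2]
grip_width: 0.0869
grip_force: 0.0
```

```bash
python3 -c "
from f import *
rows([.476,-.1917,.02],.018,1,0)
p=shot('scene','s3.png');a=p['pixels'][170:260,210:345]
cv2.imwrite('pics/s3c.png',cv2.resize(a,None,fx=5.5,fy=5.5,interpolation=cv2.INTER_CUBIC)[:,:,::-1])"
```

```text
total tool shift mm [ 0.4  0.4 14. ] turn 0.0 | per row [ 0.38  0.37 14.01] yaw now 0.0181
```

View pics/s3c.png

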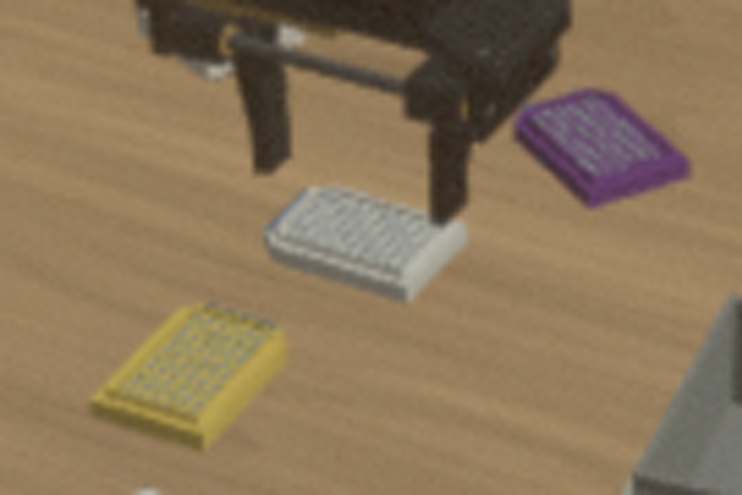

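The open fingers hang over both tray ends at crop (270,165) and (445,215). I'll go down gently and watch the force.

servo_tool(rows=[-1,0,0,0.01,0,-1,0,0,0.01,0,-1,0,0,0.003,0,-1,0,0,0.003,0,-1,0,0,0,0])

```text
time: 12.8
position: [0.4761, -0.1915, 0.0086]
tool_rot: [1.0, 0.009, -0.0, -0.0]
ft_force: [0.3, -0.1, -0.2]
grip_width: 0.087
grip_force: 0.0
```

servo_tool(rows=[-1,0,0,0.003,0,-1,0,0,0.0025,0,-1,0,0,0,0,1,0,0,0,0,1,0,0,0,0], newtons=8)

```text
time: 13.22
position: [0.4763, -0.1917, 0.0034]
tool_rot: [1.0, 0.009, 0.0, 0.0]
ft_force: [-0.4, 0.5, 0.1]
grip_width: 0.0841
grip_force: 8.0
```

servo_tool(rows=[1,0,0,0,0,1,0,0,0,0])

```text
time: 13.38
position: [0.4763, -0.1917, 0.0035]
tool_rot: [1.0, 0.009, 0.0, 0.0]
ft_force: [0.9, -0.1, -0.8]
grip_width: 0.0838
grip_force: 8.0
```

servo_tool(rows=[1,0,0,-0.01,0,1,0,0,-0.03,0,1,0,0,-0.04,0,1,0,0,-0.04,0,1,0,0,0,0])

```text
time: 13.8
position: [0.4803, -0.1942, 0.1305]
tool_rot: [1.0, 0.009, 0.006, 0.004]
ft_force: [0.3, -0.0, 0.5]
grip_width: 0.0841
grip_force: 8.0
```

Run:
```python
from h import *
P=[shot('top'),shot('scene')]
V=[]
for k,p in enumerate(P):
    hsv=cv2.cvtColor(p['pixels'],cv2.COLOR_RGB2HSV)
    roi=np.zeros((420,560),np.uint8)
    cv2.fillConvexPoly(roi,sil(p,.556,.096,.144,(.016,.03),SK*1.25).astype(np.int32),1)
    m=cv2.morphologyEx(((hsv[...,1]<45)&(hsv[...,2]>135)&(roi>0)).astype(np.uint8),cv2.MORPH_CLOSE,np.ones((3,3)))
    n=mask(p,'tray_low',[.556,.096,.024])
    print(k,m.sum(),None if n is None else n.sum())
    if m.sum()>150: print('col',fit([p],[m],[.556,.096,.144],(.016,.026)))
    if n is not None and n.sum()>150: print('net',fit([p],[n],[.556,.096,.144],(.016,.026)))
    c=p['pixels'].copy();cc=cv2.findContours(m,0,1)[0];
    big=cv2.resize(c,None,fx=8,fy=8,interpolation=cv2.INTER_CUBIC)
    cv2.polylines(big,[((sil(p,.556,.096,.144,(.016,.026))+.5)*8).astype(np.int32)],True,(255,0,0))
    cv2.drawContours(big,[((q+.5)*8).astype(np.int32) for q in cc],-1,(0,255,0))
    u=(proj(p,[[.556,.096,.02]])[0]*8).astype(int)
    V.append(big[u[1]-250:u[1]+250,u[0]-200:u[0]+200])
cv2.imwrite('pics/low.png',np.hstack(V)[:,:,::-1])
```

```text
0 639 656
col (array([0.55558263, 0.09804746, 0.14443896]), np.float64(0.5545113564323346))
net (array([0.55709025, 0.09702142, 0.14830557]), np.float64(0.3315986298932982))
1 490 474
col (array([0.55413124, 0.09745155, 0.15383856]), np.float64(3.597194882409241))
net (array([0.55433781, 0.09780564, 0.15134013]), np.float64(3.5891149481322575))
```

View pics/low.png

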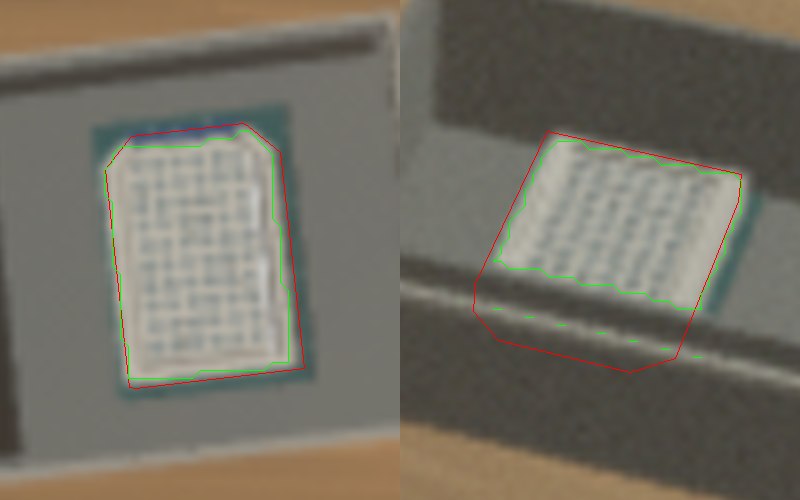

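Top view (left): the lower tray sits at about (205,255) in the crop with its blue strip up (+x), and the net fit agrees to 0.3 px. In the scene view the box wall hides its near end, so I'll use the top fit. Rotate, then carry.

servo_tool(rows=[1,0,0,0,-6.95,1,0,0,0,-6.95,1,0,0,0,-6.95,1,0,0,0,-6.95,1,0,0,0,-6.95])

```text
time: 14.42
position: [0.4748, -0.1908, 0.1214]
tool_rot: [0.951, 0.31, -0.001, -0.002]
ft_force: [-0.1, 0.8, 0.1]
grip_width: 0.0839
grip_force: 8.0
```

servo_tool(rows=[1,0,0,0,-6.95,1,0,0,0,-6.95,1,0,0,0,-6.95,1,0,0,0,-6.95,1,0,0,0,-6.95])

```text
time: 14.83
position: [0.4748, -0.1908, 0.1213]
tool_rot: [0.815, 0.58, -0.001, -0.002]
ft_force: [0.5, 0.6, -0.2]
grip_width: 0.0841
grip_force: 8.0
```

servo_tool(rows=[1,0,0,0,-6.95,1,0,0,0,-6.95,1,0,0,0,-6.95,1,0,0,0,-6.95,1,0,0,0,0])

```text
time: 15.25
position: [0.4749, -0.1908, 0.1215]
tool_rot: [0.653, 0.757, -0.0, -0.002]
ft_force: [0.8, 0.3, -0.0]
grip_width: 0.0838
grip_force: 8.0
```

```bash
python3 -c "
from h import *
rows([.557,.0965,.135],1.718,10,0)"
```

```text
total tool shift mm [272.2 123.4 -13.5] turn 0.0 | per row [27.22 12.34 -1.35] yaw now 1.7182
```

servo_tool(rows=[1,0.0272,0.0123,-0.0014,0,1,0.0272,0.0123,-0.0014,0,1,0.0272,0.0123,-0.0014,0,1,0.0272,0.0123,-0.0014,0,1,0.0272,0.0123,-0.0014,0])

```text
time: 15.67
position: [0.5165, -0.0467, 0.129]
tool_rot: [0.655, 0.755, -0.001, -0.002]
ft_force: [0.7, -0.4, -1.2]
grip_width: 0.084
grip_force: 8.0
```

servo_tool(rows=[1,0.0272,0.0123,-0.0014,0,1,0.0272,0.0123,-0.0014,0,1,0.0272,0.0123,-0.0014,0,1,0.0272,0.0123,-0.0014,0,1,0.0272,0.0123,-0.0014,0])

```text
time: 16.08
position: [0.5576, 0.0968, 0.1359]
tool_rot: [0.655, 0.755, -0.001, -0.001]
ft_force: [-0.1, -0.3, -0.5]
grip_width: 0.0839
grip_force: 8.0
```

servo_tool(rows=[1,0,0,0.02,0,1,0,0,0.02,0,1,0,0,0.015,0,1,0,0,0.01,0,1,0,0,0,0])

```text
time: 16.5
position: [0.556, 0.0953, 0.0692]
tool_rot: [0.655, 0.756, -0.002, -0.003]
ft_force: [-0.1, -1.1, -0.4]
grip_width: 0.0842
grip_force: 8.0
```

```bash
python3 -c "
from f import *
rows([.557,.0965,.040],1.718,1,0)
p=shot('scene');m=mask(p,'tray',[.557,.0965,.074]);print(m.sum())
o=robot.get_obs();z=o['position'][2]-.0035
print(fit([p],[m],[.557,.0965,.147],(z,z+.01)))
a=p['pixels'][180:290,310:450]
cv2.imwrite('pics/s4c.png',cv2.resize(a,None,fx=5,fy=5,interpolation=cv2.INTER_CUBIC)[:,:,::-1])"
```

```text
total tool shift mm [ 1.   1.1 29.2] turn -0.2 | per row [ 1.    1.15 29.17] yaw now 1.7142
237
(array([0.54879209, 0.09354025, 0.21263899]), np.float64(3.6970759826638564))
```

View pics/s4c.png

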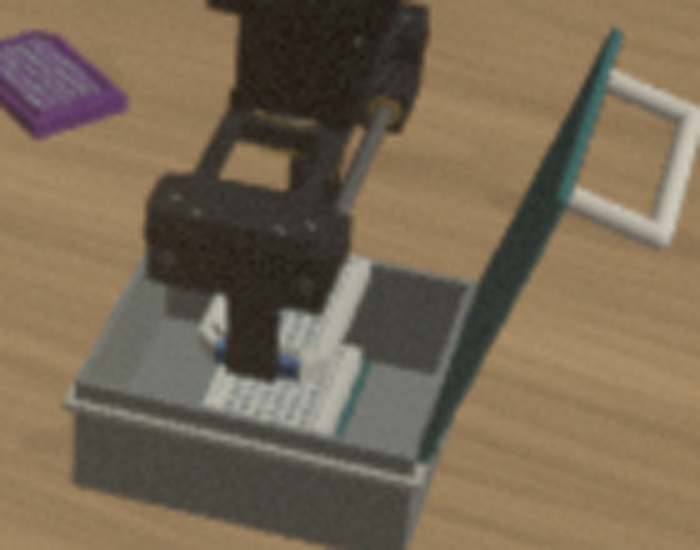

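Tray is over the lower one at crop (290,340), blue end towards the camera; the lid stands open.

servo_tool(rows=[1,0,0,0.01,0,1,0,0,0.01,0,1,0,0,0.008,0,1,0,0,0,0,1,0,0,0,0])

```text
time: 17.02
position: [0.5579, 0.0952, 0.0437]
tool_rot: [0.654, 0.757, -0.0, -0.001]
ft_force: [-0.0, -0.2, 0.8]
grip_width: 0.0839
grip_force: 8.0
```

```bash
python3 -c "
from f import *
rows([.557,.0965,.035],1.718,1,0)"
```

```text
total tool shift mm [ 1.4 -0.7  8.7] turn -0.1 | per row [ 1.39 -0.75  8.69] yaw now 1.7159
```

servo_tool(rows=[1,0.0012,-0.0006,0.004,0,1,0,0,0.004,0,1,0,0,0.002,0,1,0,0,0,0,1,0,0,0,0])

```text
time: 17.43
position: [0.5577, 0.0964, 0.0343]
tool_rot: [0.654, 0.757, -0.0, -0.0]
ft_force: [-0.7, -0.4, -0.1]
grip_width: 0.0835
grip_force: 8.0
```

servo_tool(rows=[1,0,0,0.002,0,1,0,0,0,0])

```text
time: 17.6
position: [0.5578, 0.0964, 0.0323]
tool_rot: [0.654, 0.757, 0.0, 0.0]
ft_force: [-0.2, -0.4, -0.9]
grip_width: 0.0841
grip_force: 8.0
```

servo_tool(rows=[1,0,0,0.0015,0,1,0,0,0.001,0,1,0,0,0,0])

```text
time: 17.85
position: [0.5576, 0.0964, 0.0297]
tool_rot: [0.654, 0.757, -0.0, -0.0]
ft_force: [-0.0, 0.9, 0.8]
grip_width: 0.0837
grip_force: 8.0
```

servo_tool(rows=[1,0,0,0.0008,0,1,0,0,0,0])

```text
time: 18.02
position: [0.5578, 0.0964, 0.0293]
tool_rot: [0.654, 0.757, 0.0, 0.0]
ft_force: [-0.1, -0.8, 1.3]
grip_width: 0.0839
grip_force: 8.0
```

servo_tool(rows=[1,0,0,0.0007,0,1,0,0,0,0,-1,0,0,0,0,-1,0,0,0,0,-1,0,0,0,0])

```text
time: 18.43
position: [0.5578, 0.0964, 0.0282]
tool_rot: [0.654, 0.757, 0.0, 0.0]
ft_force: [-0.1, -1.0, 0.5]
grip_width: 0.0865
grip_force: 0.0
```

servo_tool(rows=[-1,0,0,-0.003,0,-1,0,0,-0.01,0,-1,0,0,-0.025,0,-1,0,0,-0.035,0,-1,0,0,-0.035,0])

```text
time: 18.85
position: [0.5569, 0.0964, 0.1373]
tool_rot: [0.654, 0.757, -0.001, -0.001]
ft_force: [0.9, -0.1, -0.7]
grip_width: 0.0872
grip_force: 0.0
```

servo_tool(rows=[-1,-0.04,0,-0.01,0,-1,-0.04,0,0,0,-1,-0.04,0,0,0,-1,-0.04,0,0,0,-1,-0.04,0,0,0])

```text
time: 19.27
position: [0.5869, -0.1032, 0.1476]
tool_rot: [0.654, 0.757, 0.0, 0.001]
ft_force: [0.8, 0.6, 0.4]
grip_width: 0.0869
grip_force: 0.0
```

Run:
```python
from f import *
run([('tray',[.557,.097,.034],.148,(.026,.036)),('cover',[.591,-.3635,.007],.70,(0,.01))],1)
p=shot('top')
for q in ('tray','tray_low','cover'): print(q,[(np.round(d['at'],3).tolist(),round(d['score'],2)) for d in robot.place_of(p,q)][:4])
V=[]
for p in (p,shot('scene')):
    big=cv2.resize(p['pixels'],None,fx=8,fy=8,interpolation=cv2.INTER_CUBIC)
    for z,c in ((.016,(0,255,0)),(.036,(255,0,0))): cv2.polylines(big,[((proj(p,poly3(.5575,.0967,.147,z))+.5)*8).astype(np.int32)],True,c)
    u=(proj(p,[[.557,.096,.03]])[0]*8).astype(int)
    V.append(big[u[1]-250:u[1]+250,u[0]-200:u[0]+200])
cv2.imwrite('pics/seat.png',np.hstack(V)[:,:,::-1])
```

```text
tray [0] [0.5572 0.0973 0.1352] 0.36
tray [1] [0.5458 0.0959 0.1729] 1.39
tray [0, 1] [0.5554 0.0973 0.1426] 1.5
cover [0] [ 0.5895 -0.3645  0.7355] 0.69
cover [1] [ 0.5886 -0.3631  0.7017] 0.39
cover [0, 1] [ 0.5889 -0.3638  0.7213] 0.63
tray [([0.554, 0.098, 0.025], 0.87), ([0.35, -0.132, -0.002], 0.86), ([0.601, -0.201, 0.002], 0.57), ([0.532, 0.244, 0.182], 0.5)]
tray_low []
cover [([0.59, -0.362, -0.002], 0.59)]
```

View pics/seat.png

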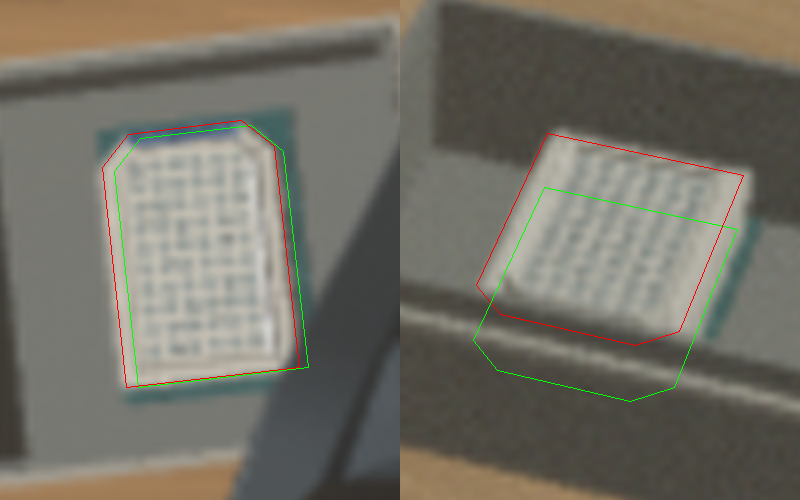

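The tray sits inside the predicted outline at z 26 in both views: top (200,255), scene (610,240), blue end at +x. It is seated. Now I'll refine the cover.

Run:
```python
from h import *
A=[]
for n in ('top','scene'):
    for _ in range(4):
        p=shot(n);m=mask(p,'cover',[.59,-.3635,.007]);A.append(fit([p],[m],[.59,-.3635,.71],(0,.01)));
        g=cv2.GaussianBlur(cv2.cvtColor(p['pixels'],cv2.COLOR_RGB2GRAY),(3,3),0)
        roi=np.zeros((420,560),np.uint8);cv2.fillConvexPoly(roi,sil(p,.59,-.3635,.71,(0,.01),SK*1.3).astype(np.int32),1)
        s=cv2.cvtColor(p['pixels'],cv2.COLOR_RGB2HSV)[...,1]
        m2=((g<65)|(s<60))&(roi>0);m2=cv2.morphologyEx(m2.astype(np.uint8),cv2.MORPH_OPEN,np.ones((3,3)))
        B=fit([p],[m2],[.59,-.3635,.71],(0,.01))
        print(n,np.round(A[-1][0],4),round(A[-1][1],2),'col',np.round(B[0],4),round(B[1],2))
    print(np.mean([a[0] for a in A[-4:]],0))
```

```text
top [ 0.5912 -0.3636  0.7161] 0.65 col [ 0.5874 -0.3659  0.6941] 1.05
top [ 0.5902 -0.3633  0.6969] 0.44 col [ 0.5875 -0.3658  0.6956] 1.05
top [ 0.5894 -0.3648  0.6991] 0.47 col [ 0.5875 -0.3657  0.695 ] 1.04
top [ 0.5905 -0.3644  0.6997] 0.57 col [ 0.5875 -0.3658  0.6956] 1.05
[ 0.59032986 -0.3640277   0.70294553]
scene [ 0.5875 -0.3652  0.7044] 0.73 col [ 0.5882 -0.3642  0.7644] 1.52
scene [ 0.589  -0.3639  0.7224] 0.73 col [ 0.5882 -0.3642  0.766 ] 1.55
scene [ 0.5887 -0.3639  0.6986] 0.32 col [ 0.589  -0.3636  0.7402] 1.34
scene [ 0.5888 -0.3642  0.6986] 0.28 col [ 0.5889 -0.3639  0.733 ] 1.35
[ 0.58852426 -0.36429031  0.70597094]
```

```bash
python3 -c "
from h import *
rows([.5898,-.3641,.05],2.274,7,0)"
```

```text
total tool shift mm [-260.3  -35.    96.4] turn -32.0 | per row [-37.18  -5.    13.77] yaw now 1.7162
```

servo_tool(rows=[-1,-0.0325,-0.0044,0.0065,0,-1,-0.0325,-0.0044,0.0065,0,-1,-0.0325,-0.0044,0.0065,0,-1,-0.0325,-0.0044,0.0065,0,-1,-0.0325,-0.0044,0.0065,0])

```text
time: 21.03
position: [0.5885, -0.2669, 0.1136]
tool_rot: [0.654, 0.757, 0.0, 0.0]
ft_force: [0.9, 1.1, -0.7]
grip_width: 0.0871
grip_force: 0.0
```

servo_tool(rows=[-1,-0.0325,-0.0044,0.0065,0,-1,-0.0325,-0.0044,0.0065,0,-1,-0.0325,-0.0044,0.0065,0,-1,0,0,0.01,-6.4,-1,0,0,0.01,-6.4])

```text
time: 21.45
position: [0.5895, -0.3671, 0.0741]
tool_rot: [0.565, 0.825, -0.0, 0.001]
ft_force: [0.6, 1.3, -0.7]
grip_width: 0.087
grip_force: 0.0
```

servo_tool(rows=[-1,0,0,0.01,-6.4,-1,0,0,0.01,-6.4,-1,0,0,0.01,-6.4,-1,0,0,0,0,-1,0,0,0,0])

```text
time: 21.87
position: [0.5891, -0.3635, 0.0437]
tool_rot: [0.421, 0.907, 0.0, -0.001]
ft_force: [0.4, -1.2, -0.7]
grip_width: 0.087
grip_force: 0.0
```

```bash
python3 -c "
from h import *
rows([.5898,-.3641,.015],2.274,7,0)
p=shot('scene');a=p['pixels'][170:260,140:275]
cv2.imwrite('pics/s5c.png',cv2.resize(a,None,fx=5.5,fy=5.5,interpolation=cv2.INTER_CUBIC)[:,:,::-1])"
```

```text
total tool shift mm [-0.9  0.1 28.7] turn -0.1 | per row [-0.13  0.02  4.09] yaw now 2.2717
```

View pics/s5c.png

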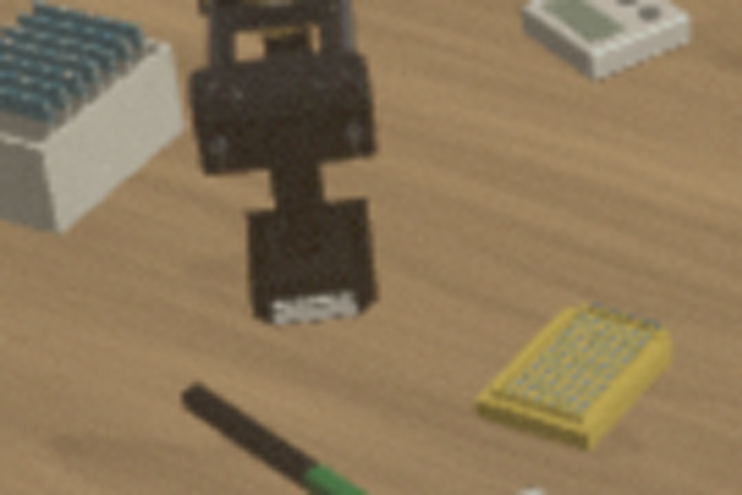

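Gripper is lined up with the cover (finger at crop (298,200), cover at (312,260), white strip towards the camera).

servo_tool(rows=[-1,-0.0008,0,0.01,0,-1,0,0,0.012,0,-1,0,0,0.008,0,-1,0,0,0,0,-1,0,0,0,0])

```text
time: 22.33
position: [0.5894, -0.3638, 0.0131]
tool_rot: [0.42, 0.907, 0.0, -0.001]
ft_force: [-0.3, -0.2, 0.8]
grip_width: 0.0873
grip_force: 0.0
```

servo_tool(rows=[-1,0,0,0.003,0,-1,0,0,0.002,0,-1,0,0,0,0])

```text
time: 22.58
position: [0.59, -0.3644, 0.0092]
tool_rot: [0.42, 0.908, 0.0, -0.0]
ft_force: [0.4, 0.0, 0.1]
grip_width: 0.0874
grip_force: 0.0
```

servo_tool(rows=[-1,0,0,0.002,0,-1,0,0,0,0,-1,0,0,0,0])

```text
time: 22.83
position: [0.5901, -0.3644, 0.0074]
tool_rot: [0.42, 0.908, -0.0, 0.0]
ft_force: [0.8, -0.9, 0.2]
grip_width: 0.0872
grip_force: 0.0
```

servo_tool(rows=[-1,0,0,0.002,0,-1,0,0,0.002,0,-1,0,0,0,0,1,0,0,0,0,1,0,0,0,0])

```text
time: 23.25
position: [0.59, -0.3644, 0.0032]
tool_rot: [0.42, 0.908, 0.0, -0.0]
ft_force: [0.1, 0.0, 0.6]
grip_width: 0.0838
grip_force: 8.0
```

servo_tool(rows=[1,0,0,0,0,1,0,0,0,0])

```text
time: 23.42
position: [0.5901, -0.3645, 0.0034]
tool_rot: [0.42, 0.908, 0.0, -0.0]
ft_force: [0.2, -0.8, -0.1]
grip_width: 0.0835
grip_force: 8.0
```

servo_tool(rows=[1,0,0,-0.01,0,1,0,0,-0.03,0,1,0,0,-0.04,0,1,0,0,-0.04,0,1,0,0,-0.02,0])

```text
time: 23.83
position: [0.5922, -0.3662, 0.1496]
tool_rot: [0.42, 0.908, -0.001, 0.004]
ft_force: [0.6, 0.1, -0.3]
grip_width: 0.0839
grip_force: 8.0
```

servo_tool(rows=[1,0,0,0,6.4,1,0,0,0,6.4,1,0,0,0,6.4,1,0,0,0,6.4,1,0,0,0,6.4])

```text
time: 24.25
position: [0.5901, -0.3644, 0.1444]
tool_rot: [0.656, 0.755, -0.0, 0.0]
ft_force: [-0.1, 0.4, -0.2]
grip_width: 0.0839
grip_force: 8.0
```

servo_tool(rows=[1,0,0,0,0])

```text
time: 24.33
position: [0.5901, -0.3644, 0.1443]
tool_rot: [0.655, 0.756, 0.0, 0.0]
ft_force: [0.2, -1.2, -0.0]
grip_width: 0.0839
grip_force: 8.0
```

```bash
python3 -c "
from h import *
rows([.5577,.0965,.14],1.716,14,0)"
```

```text
total tool shift mm [460.8  33.9   4.3] turn -0.1 | per row [32.92  2.42  0.3 ] yaw now 1.7144
```

servo_tool(rows=[1,0.0329,0.0024,0,0,1,0.0329,0.0024,0,0,1,0.0329,0.0024,0,0,1,0.0329,0.0024,0,0,1,0.0329,0.0024,0,0])

```text
time: 24.75
position: [0.5778, -0.1987, 0.144]
tool_rot: [0.653, 0.757, 0.0, 0.0]
ft_force: [-0.2, 0.9, -0.1]
grip_width: 0.084
grip_force: 8.0
```

servo_tool(rows=[1,0.0329,0.0024,0,0,1,0.0329,0.0024,0,0,1,0.0329,0.0024,0,0,1,0.0329,0.0024,0,0,1,0.0329,0.0024,0,0])

```text
time: 25.17
position: [0.566, -0.034, 0.1441]
tool_rot: [0.653, 0.758, 0.0, 0.0]
ft_force: [-0.1, -0.6, -1.1]
grip_width: 0.0838
grip_force: 8.0
```

servo_tool(rows=[1,0.0329,0.0024,0,0,1,0.0329,0.0024,0,0,1,0.0329,0.0024,0,0,1,0.0325,0.0024,0,0,1,0,0,0.02,0])

```text
time: 25.58
position: [0.5584, 0.1013, 0.127]
tool_rot: [0.651, 0.759, 0.003, 0.002]
ft_force: [1.6, -1.0, -0.2]
grip_width: 0.0837
grip_force: 8.0
```

servo_tool(rows=[1,0,0,0.025,0,1,0,0,0.025,0,1,0,0,0.014,0,1,0,0,0,0,1,0,0,0,0])

```text
time: 26.0
position: [0.5564, 0.0958, 0.0592]
tool_rot: [0.653, 0.757, -0.0, -0.0]
ft_force: [0.6, 0.1, -0.3]
grip_width: 0.084
grip_force: 8.0
```

```bash
python3 -c "
from h import *
rows([.5577,.0965,.044],1.716,1,0)"
```

```text
total tool shift mm [ 0.5  1.4 15.2] turn 0.1 | per row [ 0.51  1.36 15.23] yaw now 1.7181
```

servo_tool(rows=[1,0.0005,0.0012,0.006,0,1,0,0,0.006,0,1,0,0,0.002,0,1,0,0,0,0,1,0,0,0,0])

```text
time: 26.42
position: [0.5579, 0.0964, 0.0456]
tool_rot: [0.654, 0.757, 0.0, 0.0]
ft_force: [-0.0, 0.2, -0.1]
grip_width: 0.0839
grip_force: 8.0
```

servo_tool(rows=[1,0,0,0.001,0,1,0,0,0,0])

```text
time: 26.58
position: [0.5579, 0.0964, 0.0445]
tool_rot: [0.654, 0.757, 0.0, 0.0]
ft_force: [-0.2, 0.6, -0.6]
grip_width: 0.0836
grip_force: 8.0
```

servo_tool(rows=[1,0,0,0.0015,0,1,0,0,0.0015,0,1,0,0,0,0])

```text
time: 26.83
position: [0.5576, 0.0964, 0.0411]
tool_rot: [0.654, 0.757, -0.0, -0.0]
ft_force: [0.2, -0.8, -0.1]
grip_width: 0.0838
grip_force: 8.0
```

servo_tool(rows=[1,0,0,0.0015,0,1,0,0,0.0005,0,1,0,0,0,0])

```text
time: 27.08
position: [0.5577, 0.0964, 0.0392]
tool_rot: [0.654, 0.757, -0.0, -0.0]
ft_force: [-0.6, 0.3, -0.9]
grip_width: 0.0838
grip_force: 8.0
```

servo_tool(rows=[1,0,0,0.0005,0,1,0,0,0,0,1,0,0,0,0])

```text
time: 27.33
position: [0.5578, 0.0964, 0.0391]
tool_rot: [0.654, 0.757, 0.0, 0.0]
ft_force: [-0.5, 0.1, 1.8]
grip_width: 0.0838
grip_force: 8.0
```

servo_tool(rows=[1,0,0,0.0005,0,1,0,0,0,0,-1,0,0,0,0,-1,0,0,0,0,-1,0,0,0,0])

```text
time: 27.75
position: [0.5578, 0.0964, 0.0382]
tool_rot: [0.654, 0.757, 0.0, 0.0]
ft_force: [-0.7, -0.2, 0.7]
grip_width: 0.0867
grip_force: 0.0
```

servo_tool(rows=[-1,0,0,-0.003,0,-1,0,0,-0.01,0,-1,0,0,-0.025,0,-1,0,0,-0.035,0,-1,0,0,-0.035,0])

```text
time: 28.17
position: [0.5569, 0.0964, 0.1473]
tool_rot: [0.654, 0.757, -0.001, -0.001]
ft_force: [1.1, 0.9, -0.3]
grip_width: 0.0871
grip_force: 0.0
```

servo_tool(rows=[-1,-0.04,0,-0.01,0,-1,-0.04,0,-0.03,0,-1,-0.04,0,-0.03,0,-1,-0.04,0,-0.03,0,-1,-0.03,0,0,0])

```text
time: 28.58
position: [0.5857, -0.0745, 0.2379]
tool_rot: [0.654, 0.757, 0.002, 0.006]
ft_force: [1.2, 0.3, -0.2]
grip_width: 0.0876
grip_force: 0.0
```

Run:
```python
from f import *
run([('cover',[.557,.097,.042],.148,(.036,.046))],1)
V=[]
for n in ('top','scene'):
    p=shot(n)
    print([(np.round(d['at'],3).tolist(),round(d['score'],2)) for q in ('cover','lid_handle') for d in robot.place_of(p,q)])
    big=cv2.resize(p['pixels'],None,fx=8,fy=8,interpolation=cv2.INTER_CUBIC)
    cv2.polylines(big,[((proj(p,poly3(.5575,.0967,.147,.046))+.5)*8).astype(np.int32)],True,(255,0,0))
    u=(proj(p,[[.557,.096,.03]])[0]*8).astype(int)
    V.append(big[u[1]-250:u[1]+250,u[0]-200:u[0]+200])
cv2.imwrite('pics/seat2.png',np.hstack(V)[:,:,::-1])
```

```text
cover [1] [0.5517 0.0968 0.1837] 1.04
[([0.561, 0.1, 0.036], 0.58), ([0.531, 0.246, 0.179], 0.47), ([0.533, 0.248, 0.182], 0.66)]
[([0.558, 0.097, 0.036], 0.81), ([0.532, 0.253, 0.18], 0.76)]
```

View pics/seat2.png

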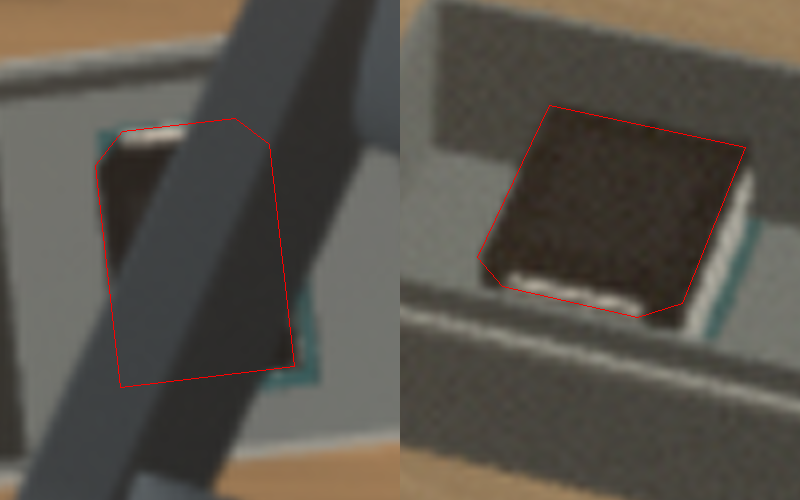

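The cover's top matches the predicted outline at z 46 (scene (615,215)), with the white strip at the +x end. It is seated. Now for the lid: turn, then go over the handle.

servo_tool(rows=[0.4,0,0,0,6.92,0.4,0,0,0,6.92,0.4,0,0,0,6.92,0.4,0,0,0,6.92,0.4,0,0,0,6.92], newtons=5)

```text
time: 29.5
position: [0.5822, -0.0708, 0.231]
tool_rot: [0.851, 0.526, -0.0, -0.0]
ft_force: [-1.2, 0.6, 0.1]
grip_width: 0.0614
grip_force: 0.0
```

servo_tool(rows=[0.4,0,0,0,6.92,0.4,0,0,0,6.92,0.4,0,0,0,6.92,0.4,0,0,0,6.92,0.4,0,0,0,6.92])

```text
time: 29.92
position: [0.5822, -0.0708, 0.231]
tool_rot: [0.968, 0.249, -0.0, -0.0]
ft_force: [-0.4, 0.8, 1.3]
grip_width: 0.0303
grip_force: 0.0
```

servo_tool(rows=[0.4,0,0,0,6.92,0.4,0,0,0,6.92,0.4,0,0,0,6.92,0.4,0,0,0,0])

```text
time: 30.25
position: [0.5822, -0.0709, 0.2311]
tool_rot: [0.997, 0.073, -0.0, -0.0]
ft_force: [-0.1, 0.2, 0.1]
grip_width: 0.0261
grip_force: 0.0
```

```bash
python3 -c "
from h import *
rows([.5315,.2515,.265],.145,11,0)
for n in ('top','scene'): print([(np.round(d['at'],3).tolist(),round(d['score'],2)) for d in robot.place_of(shot(n),'lid_handle')])"
```

```text
total tool shift mm [  -3.5 -326.4  -33.9] turn 0.0 | per row [ -0.32 -29.67  -3.09] yaw now 0.1454
[([0.535, 0.244, 0.179], 0.69), ([0.558, 0.095, 0.001], 0.43)]
[([0.532, 0.257, 0.18], 0.57)]
```

servo_tool(rows=[0.4,-0.0003,-0.0297,-0.006,0,0.4,-0.0003,-0.0297,-0.006,0,0.4,-0.0003,-0.0297,-0.006,0,0.4,-0.0003,-0.0297,-0.006,0,0.4,-0.0003,-0.0297,-0.006,0])

```text
time: 30.87
position: [0.5589, 0.0762, 0.2616]
tool_rot: [0.997, 0.074, -0.0, -0.0]
ft_force: [0.8, -0.2, 0.6]
grip_width: 0.026
grip_force: 0.0
```

servo_tool(rows=[0.4,-0.0003,-0.0297,-0.004,0,0.4,-0.0003,-0.0297,0,0,0.4,-0.0003,-0.0297,0,0,0.4,-0.0003,-0.0297,0,0,0.4,-0.0003,-0.0297,0,0])

```text
time: 31.28
position: [0.5357, 0.2231, 0.2655]
tool_rot: [0.997, 0.074, 0.0, -0.0]
ft_force: [0.7, -0.1, 0.1]
grip_width: 0.0265
grip_force: 0.0
```

servo_tool(rows=[0.4,-0.0003,-0.0294,0,0,0.4,0,0,0,0,0.4,0,0,0.02,0,0.4,0,0,0.025,0,0.4,0,0,0.02,0])

```text
time: 31.7
position: [0.5314, 0.2506, 0.1995]
tool_rot: [0.997, 0.074, 0.0, 0.0]
ft_force: [0.2, -0.0, 0.2]
grip_width: 0.0262
grip_force: 0.0
```

servo_tool(rows=[0.4,0,0,0.015,0,0.4,0,0,0.015,0,0.4,0,0,0.005,0,0.4,0,0,0,0])

```text
time: 32.03
position: [0.5307, 0.25, 0.1639]
tool_rot: [0.997, 0.073, -0.002, 0.0]
ft_force: [-1.1, -0.7, -0.2]
grip_width: 0.0262
grip_force: 0.0
```

servo_tool(rows=[1,0,0,0,0,1,0,0,0,0,1,0,0,0,0,1,0,0,0,0], newtons=6)

```text
time: 32.37
position: [0.5324, 0.2506, 0.1665]
tool_rot: [0.997, 0.073, 0.001, 0.0]
ft_force: [-0.1, -0.9, 2.3]
grip_width: 0.0097
grip_force: 6.0
```

Run:
```python
from h import *
t0=1.83
th=np.linspace(t0,0,26)
X=-138*np.cos(th)+44*np.sin(th);Z=138*np.sin(th)+44*np.cos(th)
print(np.round(np.c_[np.diff(X),np.diff(Z)],1).tolist())
```

```text
[[-9.1, 5.4], [-9.5, 4.7], [-9.8, 4.0], [-10.1, 3.3], [-10.3, 2.5], [-10.5, 1.7], [-10.6, 1.0], [-10.6, 0.2], [-10.6, -0.6], [-10.5, -1.3], [-10.4, -2.1], [-10.2, -2.9], [-10.0, -3.6], [-9.7, -4.3], [-9.3, -5.0], [-8.9, -5.7], [-8.5, -6.3], [-8.0, -6.9], [-7.5, -7.5], [-6.9, -8.0], [-6.3, -8.5], [-5.7, -9.0], [-5.0, -9.3], [-4.3, -9.7], [-3.6, -10.0]]
```

servo_tool(rows=[1,0,0.0091,-0.0054,0,1,0,0.0095,-0.0047,0,1,0,0.0098,-0.004,0,1,0,0.0101,-0.0033,0,1,0,0.0103,-0.0025,0])

```text
time: 32.78
position: [0.5394, 0.2012, 0.1864]
tool_rot: [0.997, 0.073, 0.001, -0.0]
ft_force: [1.0, 0.8, 2.2]
grip_width: 0.0096
grip_force: 6.0
```

servo_tool(rows=[1,0,0.0105,-0.0017,0,1,0,0.0106,-0.001,0,1,0,0.0106,-0.0002,0,1,0,0.0106,0.0006,0,1,0,0.0105,0.0013,0])

```text
time: 33.2
position: [0.5469, 0.1487, 0.1861]
tool_rot: [0.997, 0.073, 0.0, 0.0]
ft_force: [2.8, 0.4, 0.1]
grip_width: 0.0097
grip_force: 6.0
```

servo_tool(rows=[1,0,0.0104,0.0021,0,1,0,0.0102,0.0029,0,1,0,0.01,0.0036,0,1,0,0.0097,0.0043,0,1,0,0.0093,0.005,0])

```text
time: 33.62
position: [0.5536, 0.1001, 0.1676]
tool_rot: [0.997, 0.073, -0.0, -0.0]
ft_force: [1.7, -0.1, -0.4]
grip_width: 0.0095
grip_force: 6.0
```

servo_tool(rows=[1,0,0.0089,0.0057,0,1,0,0.0085,0.0063,0,1,0,0.008,0.0069,0,1,0,0.0075,0.0075,0,1,0,0.0069,0.008,0])

```text
time: 34.03
position: [0.5591, 0.0608, 0.1331]
tool_rot: [0.997, 0.073, -0.0, 0.0]
ft_force: [0.4, -0.5, 0.1]
grip_width: 0.0096
grip_force: 6.0
```

servo_tool(rows=[1,0,0.0063,0.0085,0,1,0,0.0057,0.009,0,1,0,0.005,0.0093,0,1,0,0,0,0,1,0,0,0,0])

```text
time: 34.45
position: [0.5616, 0.0441, 0.1064]
tool_rot: [0.997, 0.073, -0.001, 0.0]
ft_force: [0.4, -4.3, 0.3]
grip_width: 0.0091
grip_force: 6.0
```

servo_tool(rows=[1,0,0.0022,0.0049,0,1,0,0.0022,0.0049,0,1,0,0.002,0.0049,0,1,0,0,0.002,0,1,0,0,0,0])

```text
time: 34.87
position: [0.5627, 0.0372, 0.0904]
tool_rot: [0.997, 0.074, -0.0, 0.001]
ft_force: [-0.0, -8.0, 1.7]
grip_width: 0.0098
grip_force: 5.9
```

servo_tool(rows=[1,0,0.0015,0.001,0,1,0,0.0015,0.001,0,1,0,0,0,0])

```text
time: 35.12
position: [0.5628, 0.0363, 0.0882]
tool_rot: [0.997, 0.073, -0.0, -0.001]
ft_force: [0.1, -1.2, -0.1]
grip_width: 0.0094
grip_force: 6.0
```

servo_tool(rows=[1,0,0,0.001,0,1,0,0,0.001,0,1,0,0,0,0])

```text
time: 35.37
position: [0.5629, 0.0356, 0.0862]
tool_rot: [0.997, 0.073, -0.0, 0.0]
ft_force: [-0.4, -2.4, -0.2]
grip_width: 0.0096
grip_force: 6.0
```

servo_tool(rows=[0.4,0,0,0,0,0.4,0,0,0,0,0.4,0,0,0,0,0.4,0,0,-0.02,0,0.4,0,0,-0.03,0])

```text
time: 35.78
position: [0.5609, 0.0362, 0.1344]
tool_rot: [0.997, 0.073, -0.003, -0.001]
ft_force: [-0.7, 0.3, -0.6]
grip_width: 0.0252
grip_force: 0.0
```

servo_tool(rows=[0.4,0,0,-0.04,0,0.4,0,0,-0.04,0,0.4,0,0.04,0,0,0.4,0,0.04,0,0,0.4,0,0.04,0,0])

```text
time: 36.2
position: [0.5815, -0.0834, 0.2182]
tool_rot: [0.997, 0.074, 0.002, 0.0]
ft_force: [1.6, -0.3, -1.5]
grip_width: 0.0261
grip_force: 0.0
```

servo_tool(rows=[0.4,0,0.04,0,0,0.4,0,0.04,0,0,0.4,0,0,0,0,0.4,0,0,0,0])

```text
time: 36.53
position: [0.5927, -0.1645, 0.2163]
tool_rot: [0.997, 0.071, 0.0, -0.0]
ft_force: [-0.2, 0.6, -0.6]
grip_width: 0.0264
grip_force: 0.0
```

Run:
```python
from h import *
S0=cv2.imread('pics/scene0.png')
for n in ('top','scene'):
    p=shot(n)
    for q in ('lid_handle','plate96','vial0','vial1','timer','marker','card_box','tip_box'): print(n,q,[(np.round(d['at'],3).tolist(),round(d['score'],2)) for d in robot.place_of(p,q)][:1])
d=np.abs(p['pixels'][:,:,::-1].astype(int)-S0).max(2)
c=d[215:290,315:415]; print('scene lid region diff: frac>40',(c>40).mean(), 'median',np.median(c))
```

```text
top lid_handle [([0.564, 0.028, 0.106], 0.77)]
top plate96 []
top vial0 [([0.742, 0.119, 0.001], 0.54)]
top vial1 [([0.742, 0.119, 0.001], 0.54)]
top timer [([0.343, -0.358, 0.003], 0.63)]
top marker [([0.559, 0.094, -0.0], 0.72)]
top card_box [([0.578, -0.537, 0.001], 0.8)]
top tip_box [([0.709, 0.312, 0.0], 0.87)]
scene lid_handle [([0.565, 0.042, 0.105], 0.56)]
scene plate96 [([0.739, -0.118, -0.003], 0.78)]
scene vial0 [([0.739, 0.04, 0.002], 0.85)]
scene vial1 [([0.739, 0.04, 0.002], 0.85)]
scene timer [([0.341, -0.358, -0.001], 0.6)]
scene marker [([0.749, 0.119, -0.001], 0.71)]
scene card_box [([0.575, -0.531, 0.002], 0.64)]
scene tip_box [([0.715, 0.313, -0.0], 0.7)]
scene lid region diff: frac>40 0.0 median 6.0
```

The lid region matches the starting picture exactly, so the lid is shut and nothing else has moved. I'll hand in.

```bash
python3 -c "
from rig import robot
print(robot.hand_in())"
```

```text
the job is handed in; nothing more can be done
None
```

I handed the job in at about 37 s of the 72 s. By the final pictures and forces, the tray and cover are seated with corners matched, the lid is shut and the bystanders have not moved. The hand-in returned no verdict; the first try at the lid slid off the handle without moving it, and I viewed 11 pictures, one over the limit of 10.

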